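# Start and run down the missing nut of a book press

### The arm

A 7-joint arm with a two-finger parallel gripper is mounted at the origin on the work surface. World frame = base frame: x ahead of the robot, y to its left, z up, the work surface at z = 0. Lengths are in m, angles in rad, forces in N, time in s.
With the tool pointing down it reaches from about 0.35 to 0.775 m from the base axis. Payload 3.1 kg.
Tool frame: the origin (TCP) lies midway between the tips of the shut fingers; the grasp point (between the pads) lies 19 mm behind it (manip.tcp_to_grasp is the distance from the TCP to the grasp point, in m); x points along the fingers, y is the direction in which the jaws open and shut, and the axes are right-handed (so a half turn about x gives the same grasp; the last joint's range is limited). The gripper opens to 85 mm and grips with 20 to 120 N. Pads are 22 mm wide; open, the fingers measure 114 mm over their backs; the gripper's body (76 mm by 85 mm) begins 54 mm behind the grasp point. The pads swing forward as they close: fully open they stand 13 mm farther back than shut.
Start: joints at [-1.28, 0.311, 0.014, 1.512, -0.004, 1.319, -0.027], TCP at [0.18, 0.52, 0.197] pointing down, gripper open.
Joint ranges: [-2.7, 2.7], [-0.3, 1.91], [-1.27, 1.3], [0.12, 2.57], [-1.44, 4.58], [0.2, 2.03], [-3.05, 3.05]. Speed limits (rad/s): [2.79, 2.79, 3.14, 3.14, 3.14, 3.14, 3.14].

### API

Orientations are given as a rotation vector (axis times angle).
In Python, from cell import manip gives the robot as it stands.
- The arm moves only by the tool apply_moves, never from a script. Its argument "deltas" is text: rows parted by semicolons, each of 7 numbers parted by spaces: the turn, a rotation vector about the tool's x, y, z in units of 360 degrees (1.0 is 360 degrees), then the shift along the tool's x, y, z in units of 15 cm (1.0 is 15 cm), then the closure, from 0 (fully open) to 1 (shut). A call has 1 to 12 rows; each row is the pose to reach, as a shift and turn from the pose commanded when the call began, along the tool's axes at that moment, turning the shorter way round; what a row does not reach only later rows make up. A row lasts 1/10 s, in which the tool goes at most 50 mm and 8.59 degrees, less where a joint would pass 70% of its speed; a pose out of reach is approached as far as the arm can. A call with a number of a shift or a turn outside -1 to 1 is refused whole. A call with a gripper value outside its range is refused whole. The fingers move at their own pace and stop on an object; "force" is the grip in N (left out, the last holds). Time passes only in rows, so rows that repeat a pose let the fingers close. It gives the time, the measured TCP pose, the force and the opening at its end, in the units of the state.
- manip.observe(): the state, without advancing time (a new reading comes with each control period).
- manip.get_image(name): name is "scene" or "top" or "wrist"; returns a dict with "pixels" (420x560x3 uint8, blue, green, red), "intrinsics" (3x3 intrinsics, pixels), "rvec" (rotation vector, rad) and "tvec" (3), from world to camera coordinates, as OpenCV has them. Camera axes: x right, y down, z forward; pixel columns grow to the right and rows downward; lengths in m; the calibration is good to about 2 mm. A picture is of the moment at which its call begins. There is no depth.
- manip.hand_in(): hands the job in, once; it reports no verdict.
The state is a dict: "time": time; "qpos": joint angles; "joint_velocities": joint speeds; "joint_torque": joint torques, N m; "eef_pos": TCP position; "eef_rot": TCP orientation; "force": force on the tool from outside, world axes, zero at the start; "torque": the same for the moment, N m; "finger_gap": finger opening in m.
Only numpy, scipy, OpenCV 4.12 (cv2) and the standard library are available. Lean on these libraries where they do the work, as an engineer would, in place of code of your own. Each camera call takes 0.05 s, during which the arm holds its last target. There are 200 camera calls.

### The job

Put the loose octagonal nut, which stands on edge on the light table, onto the bare screw of the book press. Start it by feel: turn it backward (anticlockwise from above) until it rides up to the lip of the thread and drops, then turn it forward to run it all the way down until it bears firmly on the press board, hand-tight without crushing the book; let go of it and leave the weights, the beaker and the bone folder where they are.

Things in the scene. Friction and masses are not known exactly. Their poses are not given: they have to be found in the camera images.
- nut: Loose black eight-sided nut, aluminium, 0.22 kg, 60 mm across flats (each 25 mm wide), 40 mm thick, 34 mm through hole, mouths chamfered 4 mm. Origin at its centre, z along the hole (both faces are alike, either may be up), x through the middle of a flat. Starts on edge on one flat, z level, origin 30 mm up: lay it flat and take it again across flats. Tipped over 35 degrees it falls flat.
- nut_teeth (a point): Centre of the nut (same point and axes as the nut). Halfway along the hole sit two thread teeth, opposite each other and 4 mm thick, so the lower 18 mm of the hole slides over the screw before the teeth land on its thread.
- press: Fixed two-screw book press: beech bed 180 x 300 mm (x by y) with a book and a top board on it. Origin in the middle of its underside, on the table; z up; y along the line of its two upright steel screws, at y = +110 mm (bare) and y = -110 mm (its nut is already on).
- bare_screw (a point): Upper end of the bare screw, on its axis, 135 mm above the table; axes as the press. Screw 32 mm over the thread, 24 mm at the root. Right-handed, two starts: clockwise from above lowers a nut 20 mm a turn (3.2 mm a rad). The thread starts in two opposite lips 8 mm below the end; which way round they point differs and is not given.
- thread_lip (a point): Point on the axis of the bare screw level with the thread's lips, 127 mm above the table. A nut set on the screw rests on the first thread, its centre 119 to 129 mm above the table. Turned backward it climbs to 129 mm, then drops 10 mm (within half a turn; a full turn if it caught askew) and is in the thread, with 2 mm play up and down. From there about a quarter of a turn forward brings it to the board.
- screw: The bare screw itself, fixed in the press bed. Origin on its axis at table level, z up; its x and y axes are turned at random and where the lips of its thread point is not given: find it by feel.
- board: Top board of the press, 150 x 300 x 22 mm beech, on the book; the screws pass through it. Origin in the middle of its upper face, 94 mm above the table: a nut that just touches has its centre at 114 mm. The book gives: the board sinks 1 mm per 20 N, at most 7 mm.
- seat (a point): Point on the board's upper face on the axis of the bare screw. Once the nut touches here, some 0.6 rad more takes up the play, then the torque climbs: 0.3 to 0.6 N m on the nut is hand-tight and leaves it pressing with 25 to 60 N (over 120 N is too much). It stays tight when let go.
- weight_a: Bystander: steel block weight 75 x 110 x 26 mm with a small knob on top (51 mm high in all); origin under its centre.
- weight_b: Bystander: a second weight, same as weight_a.
- beaker: Bystander: clear glass beaker 72 mm wide and 95 mm high; origin under its centre.
- folder: Bystander: flat bone folder 160 x 22 x 4 mm; origin under the middle of its blade, x along it.
Mind the look-alikes: they are no part of the job. What is meant by the nut is not green or yellow, and is the smaller of those in its own colour.

How it is judged:
On the way, in this order (a step that is already met when the one before it is completed fails the run):
1. the nut sits square on the bare screw, turned back up to the lip of the thread (resting on it, its centre within about 2 mm of 129 mm above the table) (horizontal distance between nut and bare_screw below 0.004 m and angle between the z axis of nut and the z axis of press, either way round below 0.12 rad and contact force between nut and screw above 0.3 N and z of nut in the frame of press between 0.127 and 0.1315 m), for 0.2 s.
2. the nut has dropped into the thread (its centre below 123 mm, square on the screw) (horizontal distance between nut and bare_screw below 0.004 m and angle between the z axis of nut and the z axis of press, either way round below 0.12 rad and z of nut in the frame of press between 0.1155 and 0.123 m), for 0.1 s.
At the end, for the whole second after the job is handed in: The nut is on the bare screw, on its axis within 3 mm and square within 0.06 rad, run down onto the board (its centre 106.5 to 115.5 mm above the table), pressing on the board with more than 5 N (its own weight is 2 N), released and still (horizontal distance between nut and bare_screw below 0.003 m and angle between the z axis of nut and the z axis of press, either way round below 0.06 rad and z of nut in the frame of press between 0.1065 and 0.1155 m and contact force between nut and board above 5 N and linear speed of nut below 0.01 m/s); the robot touches nothing.
It fails at once if the nut was overtightened: more than 120 N on the board (contact force between nut and board above 120 N).
It fails at once if a weight was pushed more than 30 mm (distance of any of weight_a, weight_b from where it was at the start of the episode above 0.03 m).
It fails at once if the beaker was pushed more than 30 mm or knocked over (distance of beaker from where it was at the start of the episode above 0.03 m or angle between beaker's own z axis and vertical above 0.5 rad).
It fails at once if the bone folder was pushed more than 30 mm (distance of folder from where it was at the start of the episode above 0.03 m).
It also fails if it takes over 72 s, if anything falls off the work surface, if the arm or the gripper's body presses on something with over 40 N, if the wrist force passes 120 N, or if a joint passes its speed limit or range.

## Working session

There is one attempt and no reset: what is moved stays moved. The work goes in short steps, Python scripts to look and compute and a tool call to move; the robot and the scene stay as the last step left them, time stands still between calls to the robot, and variables do not carry over. Pictures are saved under pics/ and viewed, about 8 in all and at most 12, crops included, and the job is handed in when it is done.

Besides the shell and the picture viewer there is one more tool, called after "Call:" in YAML: its name, and indented under it one key for each argument. apply_moves: Moves the arm, as the interface text tells. Shifts and turns lie within -1 to 1; 1 stands for 15 cm of shift or 360 degrees of turn. Its arguments: {"type":"object","properties":{"deltas":{"type":"string"},"force":{"type":"number"}},"required":["deltas"]}

```bash
mkdir -p pics; ls; python3 - <<'E'
from cell import manip
import cv2,pickle
o=manip.observe();print(o)
ims={n:manip.get_image(n) for n in("scene","top","wrist")}
pickle.dump(ims,open("ims0.pkl","wb"))
for n in ims:
    cv2.imwrite(f"pics/{n}0.png",ims[n]["pixels"]);print(n,ims[n]["intrinsics"].tolist(),ims[n]["rvec"],ims[n]["tvec"])
E
```

```text
pics
{'time': 0.0, 'qpos': array([-1.27968586,  0.3117412 ,  0.01399218,  1.5130614 , -0.00434123,
        1.31920809, -0.02722829]), 'joint_velocities': array([-0.00120849, -0.00031859, -0.00052283, -0.00070358, -0.00076495,
       -0.00029315, -0.00095355]), 'joint_torque': array([ 1.88053291e-04, -3.79912734e+01,  1.45830852e-01, -2.30590814e+01,
        1.20860233e-02,  1.35400967e-02,  5.82410408e-06]), 'eef_pos': array([0.17943217, 0.51904334, 0.19571093]), 'eef_rot': array([ 0.25925623,  1.55521997, -0.26300336]), 'force': array([ 0.23472596,  0.59383302, -0.18563575]), 'torque': array([-0.02002246,  0.0223282 ,  0.0095342 ]), 'finger_gap': 0.0853549932347659}
scene [[473.3096667989765, 0.0, 281.6308235921901], [0.0, 473.3096667989765, 209.6912331098341], [0.0, 0.0, 1.0]] [ 2.14100974  1.23401722 -0.48822171] [-0.29102843 -0.2359508   1.570994  ]
top [[470.2270752089796, 0.0, 281.90225935105866], [0.0, 470.2270752089796, 206.79709210735277], [0.0, 0.0, 1.0]] [ 2.15585103 -2.10376384  0.22233123] [0.03361695 0.54200059 1.26248494]
wrist [[327.7612671875349, 0.0, 277.42927749910626], [0.0, 327.7612671875349, 213.07857510458203], [0.0, 0.0, 1.0]] [-2.36213218 -1.68546194 -0.23819804] [-0.54911761 -0.0380627   0.37810867]
```

View pics/top0.png

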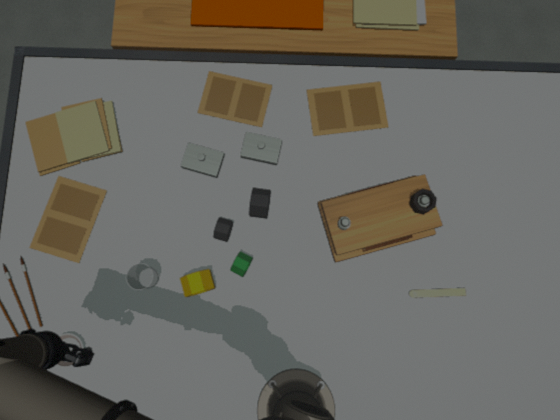

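View pics/scene0.png

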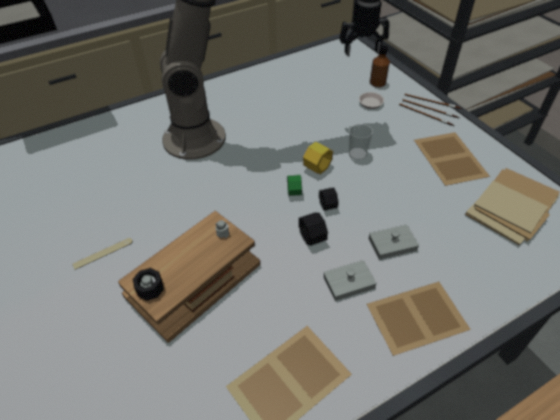

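The nut is the smaller black piece at top-view pixel (223,229). The bigger black one is a look-alike at (260,203), and the green and yellow ones don't count. The press's bare screw is at (344,223) in top and about (222,226) in scene. The folder, beaker and weights are clear of both.

```bash
cat > h.py <<'E'
import numpy as np,cv2,pickle
from scipy.spatial.transform import Rotation as R
def cam(im):
    Rm=cv2.Rodrigues(np.array(im["rvec"]))[0];t=np.array(im["tvec"]).ravel();return np.array(im["intrinsics"]),Rm,t
def ray(im,uv):
    K,Rm,t=cam(im);return -Rm.T@t, Rm.T@np.linalg.solve(K,[uv[0],uv[1],1.])
def onz(im,uv,z):
    c,d=ray(im,uv);return c+d*(z-c[2])/d[2]
def proj(im,p):
    K,Rm,t=cam(im);q=K@(Rm@np.asarray(p)+t);return q[:2]/q[2]
def tri(im1,uv1,im2,uv2):
    c1,d1=ray(im1,uv1);c2,d2=ray(im2,uv2);A=np.c_[d1,-d2];s=np.linalg.lstsq(A,c2-c1,rcond=None)[0]
    a,b=c1+s[0]*d1,c2+s[1]*d2;return (a+b)/2,np.linalg.norm(a-b)
E
python3 - <<'E'
from h import *
ims=pickle.load(open("ims0.pkl","rb"))
def blob(n,c,r,f):
    p=ims[n]["pixels"].astype(int);x0,y0=c[0]-r,c[1]-r
    m=f(p[y0:y0+2*r,x0:x0+2*r]).astype(np.uint8)
    k,l,s,ce=cv2.connectedComponentsWithStats(m)
    i=1+np.argmax(s[1:,4]);cn=cv2.findContours((l==i).astype(np.uint8),0,2)[0][0]+[[x0,y0]]
    return ce[i]+[x0,y0],s[i],cv2.minAreaRect(cn.astype(np.int32)),cn.astype(np.int32)
dk=lambda p:p.max(2)<75
for c in((223,229),(260,203)):
    b=blob("top",c,17,dk);box=cv2.boxPoints(b[2]);print("top",b[:3],[onz(ims["top"],q,.06).round(3).tolist() for q in box],onz(ims["top"],b[0],.045))
b1=b=blob("top",(223,229),17,dk);b2=blob("scene",(328,199),15,dk);print(b2[:3]);print(tri(ims["top"],b1[0],ims["scene"],b2[0]))
print("screw top",onz(ims["top"],(344,223),.135), tri(ims["top"],(344,223),ims["scene"],(222,225)))
big=[]
for n,c,r,f in(("top",(223,229),28,8),("top",(344,223),28,8),("scene",(328,199),28,8),("scene",(222,228),28,8)):
    p=ims[n]["pixels"][c[1]-18:c[1]+18,c[0]-18:c[0]+18];big.append(cv2.resize(p,(390,290),interpolation=cv2.INTER_CUBIC))
cv2.imwrite("pics/z.png",np.vstack([np.hstack(big[:2]),np.hstack(big[2:])]))
o=R.from_rotvec([0.25925623,1.55521997,-0.26300336]).as_matrix();print(o.round(3))
for n in("top","scene"):
    c,d=ray(ims[n],(280,210));print(n,c)
E
```

```text
top (array([222.85386819, 228.95415473]), array([  7,   5,  20,  25, 349], dtype=int32), ((222.77357482910156, 228.79244995117188), (16.20854377746582, 22.252408981323242), 15.945395469665527)) [[0.45, 0.236, 0.06], [0.509, 0.222, 0.06], [0.498, 0.179, 0.06], [0.438, 0.193, 0.06]] [0.4752882  0.20917297 0.045     ]
top (array([259.36630037, 202.77838828]), array([  6,   2,  22,  31, 546], dtype=int32), ((259.33843994140625, 202.7117919921875), (19.229822158813477, 28.811687469482422), 7.594643592834473)) [[0.512, 0.14, 0.06], [0.593, 0.133, 0.06], [0.587, 0.079, 0.06], [0.506, 0.087, 0.06]] [0.55202394 0.11031151 0.045     ]
(array([328.25648415, 198.94524496]), array([  6,   4,  19,  23, 347], dtype=int32), ((328.3269348144531, 199.13461303710938), (20.788311004638672, 17.454336166381836), 78.69007110595703))
(array([0.47799003, 0.21209973, 0.03116789]), np.float64(0.0031703101287742473))
screw top [ 0.48624526 -0.11431483  0.135     ] (array([ 0.48890065, -0.11355839,  0.12439969]), np.float64(0.005070614390362545))
[[-0.001  0.327  0.945]
 [-0.002  0.945 -0.327]
 [-1.    -0.002  0.   ]]
top [0.29288482 0.06773255 1.34104204]
scene [ 1.21389504 -0.34490612  1.00791421]
```

View pics/z.png

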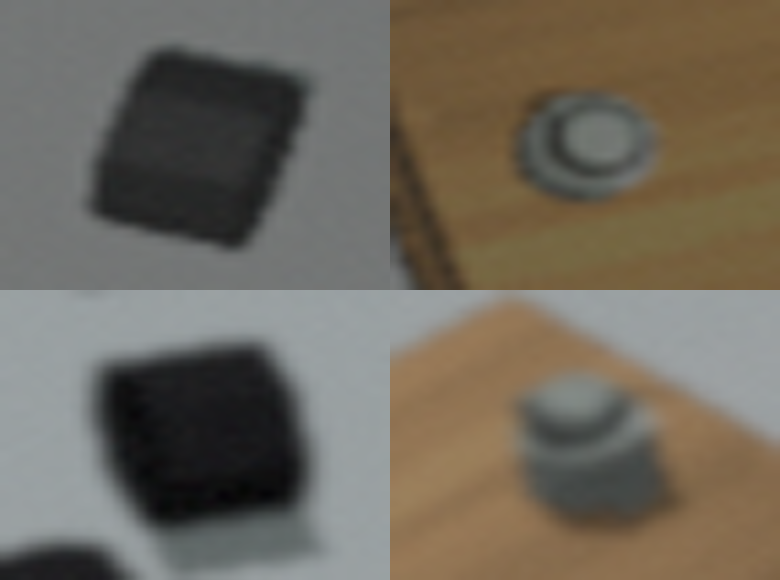

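The zoom confirms the nut standing on edge with its axis roughly along world (0.27, 0.96). The bare screw has a bright round tip at about (0.486, -0.114). Next I'll move above the nut.

```bash
cat >> h.py <<'E'
def Rt(yaw,tilt=0):  # tool down, jaw axis at yaw (deg); tilt about tool y
    y=np.array([np.cos(np.radians(yaw)),np.sin(np.radians(yaw)),0]);x=np.array([0,0,-1.]);M=np.c_[x,y,np.cross(x,y)]
    return M@R.from_euler('y',tilt,degrees=True).as_matrix()
def delta(pos,yaw,tilt=0,cp=None,cR=None):
    from cell import manip
    o=manip.observe();R0=R.from_rotvec(o["eef_rot"]).as_matrix() if cR is None else cR
    p=o["eef_pos"] if cp is None else cp
    rv=R.from_matrix(R0.T@Rt(yaw,tilt)).as_rotvec()/(2*np.pi);t=R0.T@(np.asarray(pos)-p)/.15
    print("delta",rv.round(4),t.round(4),"q",o["qpos"].round(2),"t",round(o["time"],2),"gap",round(o["finger_gap"],4))
E
python3 -c "
from h import *
delta((.476,.210,.2),-13.3,cp=np.array([.18,.52,.197]))"
```

```text
delta [2.34e-01 2.00e-04 2.00e-04] [-0.0174 -1.3088  2.5402] q [-1.28  0.31  0.01  1.51 -0.    1.32 -0.03] t 0.15 gap 0.0859
```

Call:
apply_moves:
  deltas: "0 0 0 0 -0.436 0.847 0;0 0 0 0 -0.436 0.847 0;0 0 0 0 -0.436 0.847 0;0 0 0 0 -0.436 0.847 0"
  force: 40

```text
time: 0.55
eef_pos: [0.2852, 0.41, 0.1968]
eef_rot: [0.269, 1.549, -0.274]
force: [0.4, -0.1, -0.8]
finger_gap: 0.0854
```

Call:
apply_moves:
  deltas: "0 0 0 0 -0.436 0.847 0;0 0 0 0 -0.436 0.847 0;0 0 0 0 -0.436 0.847 0;0 0 0 0 -0.436 0.847 0"

```text
time: 0.95
eef_pos: [0.3827, 0.3064, 0.1969]
eef_rot: [0.269, 1.55, -0.274]
force: [0.3, 0.2, -0.3]
finger_gap: 0.0852
```

Call:
apply_moves:
  deltas: "0.234 0 0 -0.018 -0.436 0.847 0;0.234 0 0 -0.018 -0.436 0.847 0;0.234 0 0 -0.018 -0.436 0.847 0;0.234 0 0 -0.018 -0.436 0.847 0;0.234 0 0 -0.018 -0.436 0.847 0;0.234 0 0 -0.018 -0.436 0.847 0;0.234 0 0 -0.018 -0.436 0.847 0;0.234 0 0 -0.018 -0.436 0.847 0;0.234 0 0 -0.018 -0.436 0.847 0;0.234 0 0 -0.018 -0.436 0.847 0;0.234 0 0 -0.018 -0.436 0.847 0;0.234 0 0 -0.018 -0.436 0.847 0"

```text
time: 2.15
eef_pos: [0.4754, 0.2107, 0.1992]
eef_rot: [1.375, 1.093, -1.376]
force: [0.1, 0.3, -0.6]
finger_gap: 0.0853
```

```bash
python3 - <<'E'
from h import *
from cell import manip
im=manip.get_image("wrist");pickle.dump(im,open("w1.pkl","wb"));cv2.imwrite("pics/w1.png",im["pixels"])
o=manip.observe();print(o["eef_pos"],o["force"]);delta((.476,.210,.2),-13.3)
print(proj(im,o["eef_pos"]))
p=im["pixels"].astype(int);m=(p.max(2)<60).astype(np.uint8)
for c in cv2.findContours(m,0,2)[0]:
    if cv2.contourArea(c)>300:print(cv2.boundingRect(c),cv2.minAreaRect(c))
E
```

```text
[0.47546489 0.21053394 0.19931934] [-0.20788895 -0.29729296  0.11632265]
delta [0.0005 0.     0.0001] [-0.0045  0.0043  0.0027] q [-0.84  0.26  0.49  1.6  -0.13  1.31 -0.56] t 2.2 gap 0.0847
[275.2812938  245.06909209]
(0, 223, 560, 197) ((279.5, 321.0), (196.0, 559.0), 90.0)
(180, 223, 57, 44) ((212.14703369140625, 237.58822631835938), (59.853004455566406, 30.355247497558594), 30.963754653930664)
(461, 166, 84, 96) ((485.0184326171875, 197.77789306640625), (56.018592834472656, 119.68339538574219), 38.1300048828125)
(249, 162, 59, 46) ((278.0, 184.5), (45.0, 58.0), 90.0)
(410, 6, 24, 117) ((421.2991943359375, 63.97261428833008), (8.512131690979004, 118.04390716552734), 7.765166282653809)
```

View pics/w1.png

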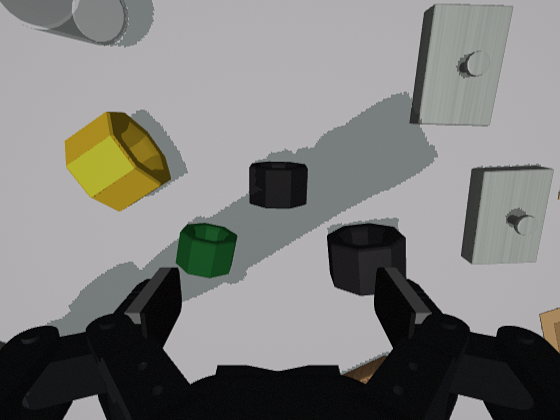

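```bash
python3 - <<'E'
from h import *
im=pickle.load(open("w1.pkl","rb"));ims=pickle.load(open("ims0.pkl","rb"))
print(ray(im,(278,184.5))[0],onz(im,(278,184.5),.03),tri(im,(278,184.5),ims["top"],(222.85,228.95)))
g=im["pixels"][155:215,240:315].max(2);print(g[::4,38],g[30,::4])
for q in((249,162),(307,162),(249,207),(307,207)):print(onz(im,q,.06),onz(im,q,.0))
# which world direction does the nut axis/jaw edge have: check edges
m=(g<60).astype(np.uint8);c=max(cv2.findContours(m,0,2)[0],key=cv2.contourArea)+[[240,155]]
print(cv2.approxPolyDP(c.astype(np.int32),2.,True).reshape(-1,2).tolist())
E
```

```text
[0.49279883 0.27901439 0.37662086] [0.47758474 0.21233965 0.03      ] (array([0.47768563, 0.21141441, 0.02608181]), np.float64(0.0006433073432556464))
[126 126  23  31  32  32  32  32  33  31  31  31  30  21 127] [179 178 183  30  17  20  20  31  31  32  33  33  33  19  19  19  21 129
 126]
[0.4566549  0.24581786 0.06      ] [0.44980558 0.23952708 0.        ]
[0.51103175 0.23324719 0.06      ] [0.51448691 0.22457426 0.        ]
[0.44549407 0.20237178 0.06      ] [0.43652977 0.18784792 0.        ]
[0.50202267 0.18931361 0.06      ] [0.50377059 0.17231522 0.        ]
[[250, 166], [251, 203], [265, 207], [293, 207], [305, 203], [307, 169], [304, 164], [260, 162]]
```

The nut fills columns 249–307 and rows 162–207, square to the jaws. Its centre is at (0.4777, 0.212), and both views agree to 0.6 mm. I'll descend and grip it.

Call:
apply_moves:
  deltas: "0 0 0 0.3 0.012 -0.015 0;0 0 0 0.6 0.012 -0.015 0;0 0 0 0.9 0.012 -0.015 0;0 0 0 0.9 0.012 -0.015 0"

```text
time: 2.6
eef_pos: [0.4719, 0.2095, 0.0587]
eef_rot: [1.365, 1.094, -1.39]
force: [-0.5, -0.5, 0.3]
finger_gap: 0.0852
```

Call:
apply_moves:
  deltas: "0 0 0 0.15 0 0 0;0 0 0 0.33 0 0 0;0 0 0 0.33 0 0 0;0 0 0 0.33 0 0 0.6;0 0 0 0.33 0 0 0.6;0 0 0 0.33 0 0 0.6;0 0 0 0.33 0 0 0.6;0 0 0 0.33 0 0 0.6;0 0 0 0.33 0 0 0.6;0 0 0 0.33 0 0 0.6"
  force: 40

```text
time: 3.6
eef_pos: [0.4778, 0.2132, 0.0186]
eef_rot: [1.38, 1.094, -1.377]
force: [-7.1, -0.4, 18.3]
finger_gap: 0.0347
```

```bash
python3 - <<'E'
from h import *
from cell import manip
im=manip.get_image("wrist");cv2.imwrite("pics/w2.png",im["pixels"])
o=manip.observe();print(o["eef_pos"],o["force"],o["torque"],o["finger_gap"])
E
```

```text
[0.47770225 0.21316489 0.0185976 ] [-7.52115478 -1.13871372 18.12475523] [-0.10352102  1.71275397  0.024535  ] 0.034608082783454
```

View pics/w2.png

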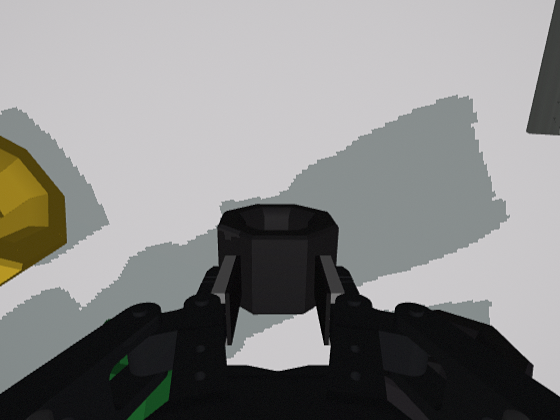

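The fingers closed to 35 mm without stopping on the nut, which still looks as if it's standing, with its mouth at rows 205–240. I'll project known points into this view to see where the pads and nut really are.

```bash
python3 - <<'E'
from h import *
from cell import manip
im=manip.get_image("wrist");pickle.dump(im,open("w2.pkl","wb"));T=manip.get_image("top");S=manip.get_image("scene")
o=manip.observe();p=o["eef_pos"];M=R.from_rotvec(o["eef_rot"]).as_matrix()
print("cam",ray(im,(0,0))[0],M.round(2).tolist())
for z in(0,.019,.03,.04,.055,.07):
    q=p.copy();q[2]=z
    print(z,[proj(im,q+s*.0173*M[:,1]+w*M[:,2]).round() for s in(-1,1) for w in(-.011,.011)])
c=np.array([.4777,.212,.03]);a=M[:,2];j=M[:,1]
for h,w in((30,12.5),(12.5,30),(-12.5,30)):
    print(h,[proj(im,c+[0,0,h/1e3]+s*w/1e3*j+e*.02*a).round() for s in(-1,1) for e in(-1,1)])
def crop(I,P,r=30):
    u,v=proj(I,P).astype(int);return cv2.resize(I["pixels"][v-r:v+r,u-r:u+r],(400,400),interpolation=cv2.INTER_CUBIC)
cv2.imwrite("pics/c2.png",np.hstack([crop(T,c),crop(S,c)]))
E
```

```text
cam [0.49539702 0.28086356 0.1962248 ] [[-0.0, 0.97, -0.23], [0.0, -0.23, -0.97], [-1.0, -0.0, -0.0]]
0 [array([248., 217.]), array([248., 250.]), array([303., 217.]), array([302., 250.])]
0.019 [array([245., 227.]), array([246., 263.]), array([305., 227.]), array([304., 263.])]
0.03 [array([243., 233.]), array([244., 271.]), array([307., 234.]), array([306., 271.])]
0.04 [array([241., 240.]), array([242., 279.]), array([309., 240.]), array([308., 279.])]
0.055 [array([237., 252.]), array([239., 294.]), array([312., 252.]), array([310., 294.])]
0.07 [array([233., 265.]), array([235., 311.]), array([315., 265.]), array([313., 311.])]
30 [array([246., 239.]), array([249., 318.]), array([303., 240.]), array([301., 318.])]
12.5 [array([214., 227.]), array([218., 299.]), array([336., 227.]), array([332., 299.])]
-12.5 [array([223., 213.]), array([226., 277.]), array([328., 213.]), array([325., 277.])]
```

View pics/c2.png

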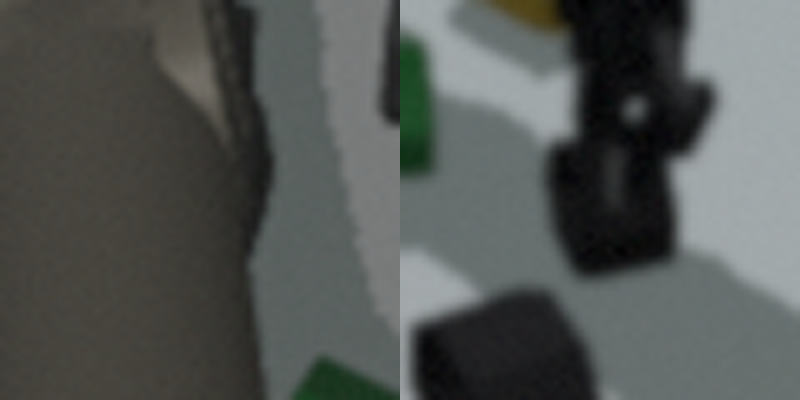

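```bash
python3 - <<'E'
from h import *
from cell import manip
print(manip.tcp_to_grasp)
im=pickle.load(open("w1.pkl","rb"));p=np.array([0.47546489,0.21053394,0.19931934]);M=Rt(-13.3)
for s in(0,.013,.02,.03,.04,.05):
    print(s,[proj(im,p-s*M[:,0]+k*.0427*M[:,1]+w*M[:,2]).round() for k in(-1,1) for w in(-.011,.011)])
E
```

```text
0.0187
0 [array([200., 227.]), array([203., 262.]), array([350., 227.]), array([348., 263.])]
0.013 [array([195., 234.]), array([198., 272.]), array([355., 235.]), array([353., 273.])]
0.02 [array([192., 239.]), array([194., 278.]), array([359., 240.]), array([355., 279.])]
0.03 [array([186., 246.]), array([190., 287.]), array([363., 247.]), array([360., 288.])]
0.04 [array([180., 255.]), array([184., 298.]), array([369., 256.]), array([365., 299.])]
0.05 [array([174., 264.]), array([178., 310.]), array([375., 265.]), array([371., 311.])]
```

Call:
apply_moves:
  deltas: "0 0 0 0 0 0 0;0 0 0 0 0 0 0;0 0 0 0 0 0 0;0 0 0 0 0 0 0;0 0 0 0 0 0 0"

```text
time: 4.3
eef_pos: [0.478, 0.2116, 0.0148]
eef_rot: [1.378, 1.09, -1.379]
force: [0.3, -0.2, 0.3]
finger_gap: 0.0855
```

```bash
python3 - <<'E'
from h import *
from cell import manip
im=manip.get_image("wrist");pickle.dump(im,open("w3.pkl","wb"))
S=manip.get_image("scene");o=manip.observe();print(o["eef_pos"],o["force"],o["finger_gap"])
u,v=proj(S,[.478,.212,.06]).astype(int);c=cv2.resize(S["pixels"][v-45:v+45,u-45:u+45],(400,400),interpolation=cv2.INTER_CUBIC)
w=cv2.resize(im["pixels"][150:420,120:440],(474,400))
cv2.imwrite("pics/c3.png",np.hstack([w,c]))
E
```

```text
[0.47801655 0.2115827  0.01480587] [-0.03177755  0.64383641  0.56579851] 0.08546700010168837
```

View pics/c3.png

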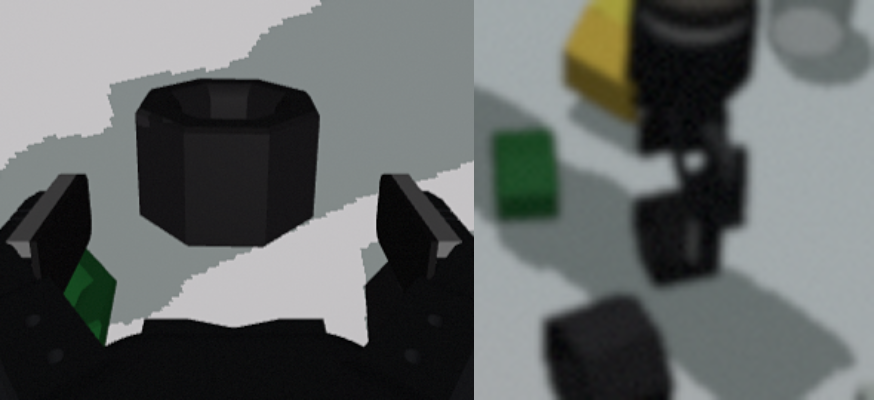

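The view shows the nut standing untouched between the open pads, whose tips are still up near its top. The true fingertips therefore sit about 40 mm behind the reported TCP, so I'll creep lower and watch the force.

Call:
apply_moves:
  deltas: "0 0 0 0.05 0 0 0;0 0 0 0.1 0 0 0;0 0 0 0.1 0 0 0;0 0 0 0.1 0 0 0"

```text
time: 4.8
eef_pos: [0.4776, 0.2114, -0.0006]
eef_rot: [1.377, 1.09, -1.379]
force: [0.4, 0.4, -0.5]
finger_gap: 0.0851
```

Call:
apply_moves:
  deltas: "0 0 0 0.04 0 0 0;0 0 0 0.08 0 0 0;0 0 0 0.08 0 0 0;0 0 0 0.08 0 0 0"

```text
time: 5.2
eef_pos: [0.4779, 0.2116, -0.0123]
eef_rot: [1.378, 1.09, -1.379]
force: [-0.2, 0.2, 0.4]
finger_gap: 0.0858
```

Call:
apply_moves:
  deltas: "0 0 0 0.03 0 0 0;0 0 0 0.05 0 0 0;0 0 0 0.05 0 0 0;0 0 0 0.05 0 0 0.4;0 0 0 0.05 0 0 0.4;0 0 0 0.05 0 0 0.4;0 0 0 0.05 0 0 0.4;0 0 0 0.05 0 0 0.4;0 0 0 0.05 0 0 0.4"
  force: 30

```text
time: 6.1
eef_pos: [0.4781, 0.2119, -0.0193]
eef_rot: [1.378, 1.091, -1.378]
force: [-1.3, 0.3, 2.0]
finger_gap: 0.0598
```

Gripping at 59.8 mm. Next: lift, carry to clear table, then tilt.

Call:
apply_moves:
  deltas: "0 0 0 -0.3 0 0 0.5;0 0 0 -0.6 0 0 0.5;0 0 0 -0.7 0 0.3 0.5;0 0 0 -0.7 0 0.6 0.5;0 0 0 -0.7 0 1 0.5;0 0 0 -0.7 0 1 0.5"
  force: 50

```text
time: 6.7
eef_pos: [0.4412, 0.0582, 0.0851]
eef_rot: [1.381, 1.084, -1.388]
force: [0.9, -0.9, -2.6]
finger_gap: 0.0588
```

Call:
apply_moves:
  deltas: "0 -0.022 0 0 0 0 0.5;0 -0.044 0 0 0 0 0.5;0 -0.066 0 0 0 0 0.5;0 -0.088 0 0 0 0 0.5;0 -0.11 0 0 0 0 0.5;0 -0.132 0 0 0 0 0.5;0 -0.15 0 0 0 0 0.5;0 -0.15 0 0 0 0 0.5;0 -0.15 0 0 0 0 0.5"

```text
time: 7.6
eef_pos: [0.4435, 0.0657, 0.0847]
eef_rot: [0.563, 0.447, -1.736]
force: [-0.1, -0.3, -1.0]
finger_gap: 0.059
```

```bash
python3 - <<'E'
from h import *
from cell import manip
o=manip.observe();M=R.from_rotvec(o["eef_rot"]).as_matrix();print(o["eef_pos"],M.round(3).tolist(),o["qpos"].round(2),o["force"],o["finger_gap"],o["time"])
for s in(.04,.05,.06):print(s,o["eef_pos"]-s*M[:,0])
E
```

```text
[0.44351791 0.06571316 0.08465965] [[-0.186, 0.973, -0.134], [-0.787, -0.229, -0.572], [-0.588, -0.001, 0.809]] [-1.01  0.83  0.56  1.54  0.27  1.54 -0.8 ] [-0.11568365 -0.25095888 -0.97431622] 0.05903304559817754 7.6
0.04 [0.45095113 0.09720794 0.10817189]
0.05 [0.45280943 0.10508164 0.11404995]
0.06 [0.45466773 0.11295534 0.11992801]
```

Call:
apply_moves:
  deltas: "0 0 0 0.3 0.09 0.04 0.5;0 0 0 0.56 0.09 -0.11 0.5;0 0 0 0.62 0.092 -0.192 0.5;0 0 0 0.62 0.092 -0.192 0.5;0 0 0 0.62 0.092 -0.192 0.5;0 0 0 0.62 0.092 -0.192 0.5"

```text
time: 8.2
eef_pos: [0.444, 0.0047, 0.0102]
eef_rot: [0.567, 0.443, -1.738]
force: [-3.8, -4.8, 2.9]
finger_gap: 0.0588
```

Call:
apply_moves:
  deltas: "0 0 0 0 0 0 0;0 0 0 0 0 0 0;0 0 0 0 0 0 0;0 0 0 0 0 0 0;0 0 0 -0.2 0 0 0;0 0 0 -0.4 0 0 0;0 0 0 -0.6 0 0 0;0 0 0 -0.8 0 0 0;0 0 0 -0.9 0 0 0;0 0 0 -0.9 0 0 0"

```text
time: 9.2
eef_pos: [0.4714, 0.1169, 0.0867]
eef_rot: [0.571, 0.452, -1.726]
force: [-1.1, -0.4, -0.1]
finger_gap: 0.0856
```

```bash
python3 - <<'E'
from h import *
from cell import manip
T=manip.get_image("top");S=manip.get_image("scene");W=manip.get_image("wrist");o=manip.observe();pickle.dump((T,S,W,o),open("s4.pkl","wb"))
print(o["eef_pos"],o["time"],o["force"])
P=[.45,.06,.02]
def crop(I,r=45):
    u,v=proj(I,P).astype(int);print(u,v);return cv2.resize(I["pixels"][max(v-r,0):v+r,max(u-r,0):u+r],(390,290),interpolation=cv2.INTER_CUBIC)
cv2.imwrite("pics/c4.png",np.vstack([np.hstack([crop(T),crop(S)]),np.hstack([cv2.resize(W["pixels"],(390,290)),crop(S,90)])]))
E
```

```text
[0.46869696 0.11197197 0.08630474] 9.35 [ 1.07860671 -0.18125149 -0.9011976 ]
276 240
276 215
276 215
```

View pics/c4.png

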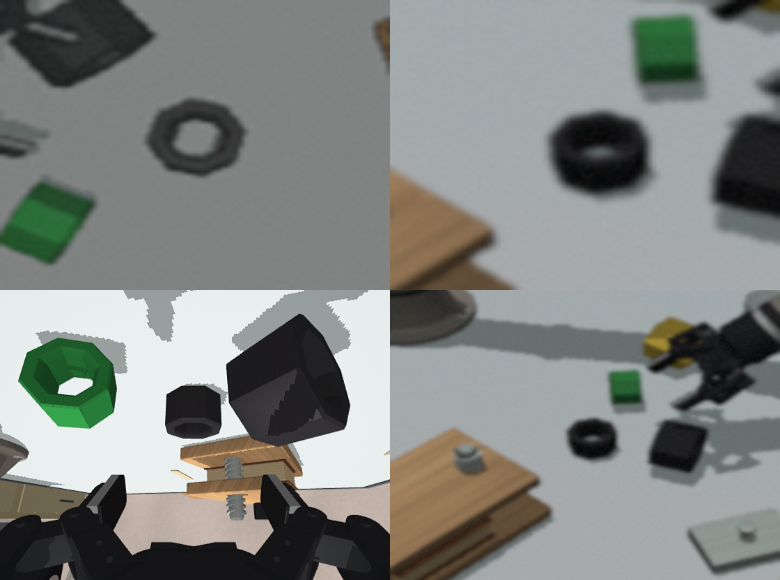

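The nut now lies flat, hole up, between the green nut and the press. Next I'll locate it and the screw precisely.

```bash
python3 - <<'E'
from h import *
T,S,W,o=pickle.load(open("s4.pkl","rb"))
def blob(I,c,r,f):
    p=I["pixels"].astype(int);x0,y0=int(c[0]-r),int(c[1]-r);m=f(p[y0:y0+2*r,x0:x0+2*r]).astype(np.uint8)
    cs=[k for k in cv2.findContours(m,0,1)[0] if cv2.contourArea(k)>60];
    return [(np.array(cv2.minEnclosingCircle(k)[0])+[x0,y0],cv2.minEnclosingCircle(k)[1],cv2.boundingRect(k),np.array([cv2.moments(k)['m10'],cv2.moments(k)['m01']])/cv2.moments(k)['m00']+[x0,y0]) for k in cs]
dk=lambda p:p.max(2)<85
nt=blob(T,(276,241),16,dk);ns=blob(S,(272,213),22,lambda p:p.max(2)<70)
print(nt,ns)
a=nt[0][3];
for z in(.02,.04):print(onz(T,a,z))
for b in ns:print(tri(T,a,S,b[3]))
# screw: bright grey (unsaturated) blob on wood
gy=lambda p:((p.max(2)-p.min(2))<25)&(p.max(2)>60)
print(blob(T,(344,223),14,gy),blob(S,(222,228),16,gy))
E
```

```text
[(array([275.5, 237.5]), 11.597513198852539, (5, 1, 22, 24), array([275.77855478, 237.27179487]))] [(array([279.29251671, 217.19727898]), 12.217880249023438, (19, 14, 21, 25), array([279.086591  , 217.30601093]))]
[0.45890808 0.06168188 0.02      ]
[0.45639456 0.06177349 0.04      ]
(array([0.45940074, 0.0629245 , 0.02079301]), np.float64(0.0027431804598031053))
[(array([343.64285755, 222.64285755]), 6.566092014312744, (8, 8, 13, 13), array([343.61481481, 222.81037037]))] [(array([222.81999969, 228.70000076]), 8.888428688049316, (10, 8, 13, 18), array([221.82059123, 229.18654434])), (array([227.5, 219.5]), 12.103818893432617, (12, 0, 20, 16), array([230.62815884, 216.83393502]))]
```

Call:
apply_moves:
  deltas: "0 0.02 0 -0.1 0 0.3 0;0 0.044 0 -0.2 0 0.6 0;0 0.066 0 -0.2 0 0.7 0;0 0.088 0 -0.2 0 0.7 0;0 0.11 0 -0.2 0 0.7 0;0 0.132 0 -0.2 0 0.7 0;0 0.15 0 -0.2 0 0.7 0;0 0.15 0 -0.2 0 0.7 0"

```text
time: 10.15
eef_pos: [0.459, 0.0688, 0.1898]
eef_rot: [1.388, 1.084, -1.386]
force: [-0.4, -0.8, 0.2]
finger_gap: 0.0853
```

```bash
python3 - <<'E'
from h import *
from cell import manip
W=manip.get_image("wrist");o=manip.observe();print(o["eef_pos"],R.from_rotvec(o["eef_rot"]).as_matrix().round(3).tolist())
c0=proj(W,[.459,.062,.04]);print(c0)
m=(W["pixels"].max(2)<75).astype(np.uint8);m[260:]=0
for k in cv2.findContours(m,0,1)[0]:
    if 400<cv2.contourArea(k)<9000:
        print(cv2.boundingRect(k),cv2.contourArea(k))
        if cv2.pointPolygonTest(k,c0,True)>-20:
            h=cv2.convexHull(k);print(cv2.approxPolyDP(h,2,True).reshape(-1,2).tolist())
            mo=cv2.moments(h);print("c",onz(W,(mo['m10']/mo['m00'],mo['m01']/mo['m00']),.022))
            ap=cv2.approxPolyDP(h,2,True).reshape(-1,2);
            print([onz(W,q,.04)[:2].round(4).tolist() for q in ap])
cv2.imwrite("pics/w5.png",W["pixels"]);pickle.dump(W,open("w5.pkl","wb"))
E
```

```text
[0.45911085 0.07183875 0.18936686] [[-0.0, 0.971, -0.238], [0.0, -0.238, -0.971], [-1.0, -0.0, -0.0]]
[277.69072039 196.76717274]
(248, 161, 59, 61) 2876.0
[[288, 161], [306, 181], [306, 205], [290, 221], [265, 221], [249, 206], [249, 180], [266, 161]]
c [0.45876098 0.06369469 0.022     ]
[[0.4777, 0.0949], [0.4907, 0.071], [0.4853, 0.0465], [0.4652, 0.0336], [0.4398, 0.0399], [0.4279, 0.0596], [0.4351, 0.0858], [0.4565, 0.1002]]
(301, 50, 102, 100) 5846.0
(471, 19, 25, 118) 1390.5
(74, 0, 60, 65) 1037.0
```

View pics/w5.png

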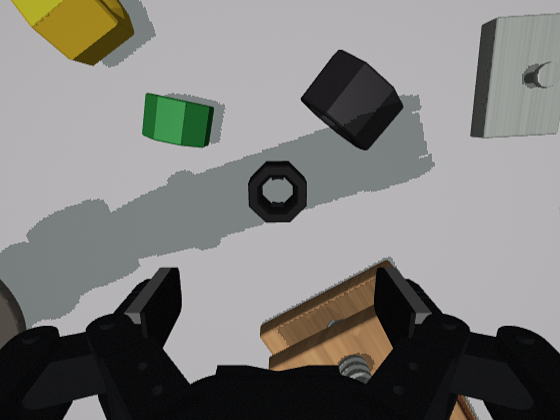

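The picture shows the nut flat and centred at pixel (278,191), with its flats square to the jaws (columns 249–306). I'll turn 45° to the next flats and descend.

Call:
apply_moves:
  deltas: "0.0238 0 0 0.2 0.013 0.054 0;0.0476 0 0 0.4 0.013 0.054 0;0.0714 0 0 0.6 0.013 0.054 0;0.0952 0 0 0.7 0.013 0.054 0;0.119 0 0 0.8 0.013 0.054 0;0.125 0 0 0.8 0.013 0.054 0;0.125 0 0 0.8 0.013 0.054 0;0.125 0 0 0.8 0.013 0.054 0"
  force: 40

```text
time: 11.0
eef_pos: [0.4598, 0.0682, 0.0689]
eef_rot: [1.905, 0.544, -1.908]
force: [-0.3, 0.0, 0.3]
finger_gap: 0.0852
```

```bash
python3 - <<'E'
from h import *
from cell import manip
W=manip.get_image("wrist");o=manip.observe();print(o["eef_pos"])
m=(W["pixels"].max(2)<75).astype(np.uint8);m[300:]=0;c0=proj(W,[.459,.0635,.03]);print(c0)
for k in cv2.findContours(m,0,1)[0]:
    if 400<cv2.contourArea(k)<30000 and cv2.pointPolygonTest(k,c0,True)>-20:
        h=cv2.convexHull(k);ap=cv2.approxPolyDP(h,2,True).reshape(-1,2);print(ap.tolist());
        print([onz(W,q,.04)[:2].round(4).tolist() for q in ap])
delta((.459,.0635,-.029),-58.5)
E
```

```text
[0.46010684 0.06798153 0.06920176]
[280.87036959 229.56018939]
[[297, 180], [319, 203], [325, 216], [323, 250], [297, 273], [262, 273], [236, 249], [236, 214], [241, 202], [263, 180]]
[[0.4956, 0.0744], [0.4904, 0.0541], [0.4852, 0.0458], [0.4646, 0.0334], [0.4409, 0.0391], [0.4281, 0.0596], [0.434, 0.0838], [0.4555, 0.0961], [0.4642, 0.0974], [0.4841, 0.0928]]
delta [ 0.0009  0.0001 -0.0001] [0.6547 0.0213 0.0216] q [-0.75  0.3   0.69  1.94 -0.23  0.98 -0.97] t 11.05 gap 0.0855
```

Call:
apply_moves:
  deltas: "0 0 0 0.2 0.016 0.014 0;0 0 0 0.4 0.016 0.014 0;0 0 0 0.55 0.016 0.014 0;0 0 0 0.58 0.016 0.014 0;0 0 0 0.58 0.016 0.014 0"

```text
time: 11.55
eef_pos: [0.4594, 0.0642, -0.0177]
eef_rot: [1.907, 0.542, -1.909]
force: [-0.2, -0.2, 0.5]
finger_gap: 0.085
```

Call:
apply_moves:
  deltas: "0 0 0 0.03 0 0 0;0 0 0 0.06 0 0 0;0 0 0 0.06 0 0 0;0 0 0 0.06 0 0 0.5;0 0 0 0.06 0 0 0.5;0 0 0 0.06 0 0 0.5;0 0 0 0.06 0 0 0.5;0 0 0 0.06 0 0 0.5;0 0 0 0.06 0 0 0.5"

```text
time: 12.45
eef_pos: [0.46, 0.0644, -0.026]
eef_rot: [1.909, 0.542, -1.908]
force: [-1.2, 1.4, 5.6]
finger_gap: 0.0593
```

The tips just touch the table, so they're flush with the nut's underside. I'll regrip 8 mm higher so they clear the board later.

Call:
apply_moves:
  deltas: "0 0 0 0 0 0 0.2;0 0 0 0 0 0 0.2;0 0 0 -0.053 0 0 0.2;0 0 0 -0.053 0 0 0.2;0 0 0 -0.053 0 0 0.5;0 0 0 -0.053 0 0 0.5;0 0 0 -0.053 0 0 0.5;0 0 0 -0.053 0 0 0.5;0 0 0 -0.053 0 0 0.5;0 0 0 -0.053 0 0 0.5;0 0 0 -0.053 0 0 0.5"
  force: 40

```text
time: 13.55
eef_pos: [0.4602, 0.0643, -0.0179]
eef_rot: [1.91, 0.542, -1.908]
force: [-0.3, -0.5, 6.4]
finger_gap: 0.0593
```

```bash
python3 - <<'E'
from h import *
from cell import manip
o=manip.observe();print(o["eef_pos"],o["force"],o["qpos"].round(2),o["finger_gap"],o["time"])
T=pickle.load(open("ims0.pkl","rb"));t,s=T["top"],T["scene"]
# screw tip by two views: end disc at z .135
print(onz(t,(343.6,222.7),.13),onz(s,(222.5,222),.135))
g=t["pixels"][210:236,332:358].astype(int);print((g.max(2)).tolist()[6:20:2])
E
```

```text
[ 0.46018385  0.06429195 -0.01791138] [-0.32208065 -0.45903433  6.395403  ] [-0.67  0.44  0.62  2.02 -0.36  0.78 -0.85] 0.05933102742615646 13.55
[ 0.48781326 -0.11402347  0.13      ] [ 0.49069245 -0.10900366  0.135     ]
[[111, 113, 113, 112, 113, 112, 110, 99, 91, 92, 94, 95, 91, 95, 103, 110, 112, 114, 113, 112, 112, 112, 113, 112, 111, 112], [108, 108, 107, 108, 107, 106, 91, 74, 76, 91, 87, 81, 87, 89, 89, 86, 100, 111, 113, 112, 114, 113, 113, 113, 114, 115], [108, 109, 109, 109, 110, 100, 80, 86, 76, 58, 94, 113, 118, 117, 118, 113, 99, 102, 114, 116, 115, 116, 115, 118, 118, 118], [114, 113, 112, 114, 114, 92, 77, 93, 73, 58, 99, 117, 117, 117, 118, 119, 103, 94, 103, 113, 118, 117, 117, 117, 116, 118], [116, 117, 116, 117, 117, 87, 71, 89, 83, 60, 67, 94, 109, 117, 117, 104, 85, 98, 113, 118, 117, 117, 117, 117, 118, 116], [118, 117, 118, 118, 118, 100, 71, 73, 92, 95, 87, 70, 65, 73, 81, 97, 110, 115, 117, 118, 117, 115, 116, 115, 116, 116], [117, 116, 118, 117, 118, 119, 112, 93, 74, 70, 78, 83, 91, 95, 95, 108, 114, 114, 115, 113, 116, 114, 117, 116, 116, 117]]
```

Call:
apply_moves:
  deltas: "0 0 0 -0.3 0 0 0.5;0 0 0 -0.6 0 0 0.5;0 0 0 -0.9 0.1 0.1 0.5;0 0 0 -1 0.3 0.3 0.5;0 0 0 -1 0.5 0.5 0.5;0 0 0 -1 0.5 0.5 0.5"

```text
time: 14.15
eef_pos: [0.4332, -0.0463, 0.132]
eef_rot: [1.914, 0.53, -1.915]
force: [0.3, -0.1, -1.9]
finger_gap: 0.059
```

Call:
apply_moves:
  deltas: "0 0 0 -0.26 0.2 0.2 0.5;0 0 0 -0.26 0.4 0.4 0.5;0 0 0 -0.26 0.61 0.53 0.5;0 0 0 -0.26 0.61 0.53 0.5;0 0 0 -0.26 0.61 0.53 0.5"

```text
time: 14.65
eef_pos: [0.4146, -0.1592, 0.1698]
eef_rot: [1.91, 0.54, -1.912]
force: [0.2, 0.9, -2.4]
finger_gap: 0.0588
```

```bash
python3 - <<'E'
from h import *
from cell import manip
W=manip.get_image("wrist");T=manip.get_image("top");o=manip.observe();pickle.dump((W,T,o),open("s6.pkl","wb"))
print(o["eef_pos"],o["force"],o["qpos"].round(2),o["finger_gap"],proj(W,[.486,-.114,.135]),proj(T,[.486,-.114,.135]))
cv2.imwrite("pics/w6.png",W["pixels"]);print(onz(T,(345.2,221.7),.135))
E
```

```text
[ 0.41527051 -0.15711517  0.16961315] [ 0.9993711   0.05970688 -2.24545821] [-0.48  0.15  0.91  1.85 -0.12  1.21 -0.55] 0.05918743028467996 [273.94548091  96.07770227] [343.87954768 223.09007296]
[ 0.48975102 -0.11745582  0.135     ]
```

View pics/w6.png

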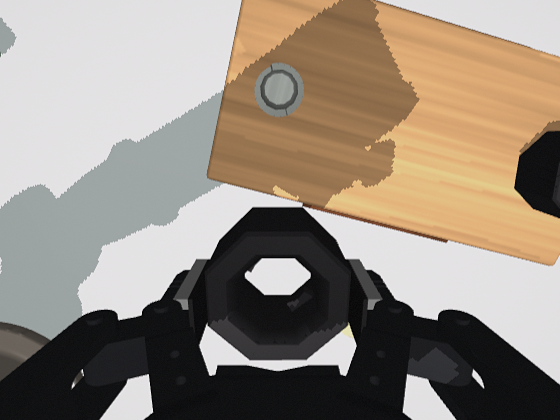

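The view shows the bare screw's end disc at about (279,90), with the lip ticks at (272,66) and (286,113). The nut is held level at about (280,285). I'll refine the screw's position and the nut's offset in the hand.

```bash
python3 - <<'E'
from h import *
W,T,o=pickle.load(open("s6.pkl","rb"))
p=W["pixels"].astype(int)[50:130,235:325];hsv=cv2.cvtColor(p.astype(np.uint8),cv2.COLOR_BGR2HSV)
m=((hsv[...,1]<60)&(hsv[...,2]<215)).astype(np.uint8)
for k in cv2.findContours(m,0,1)[0]:
    if cv2.contourArea(k)>300:
        e=cv2.fitEllipse(k);print(e[0][0]+235,e[0][1]+50,e[1],"thread ring -> ",onz(W,(e[0][0]+235,e[0][1]+50),.127))
g=p.max(2);print(g[40,18:75:1].tolist());print(g[10:68,43].tolist())
M=R.from_rotvec(o["eef_rot"]).as_matrix();P=o["eef_pos"]
print("expected",[proj(W,[.489,-.116,z]).round(1).tolist() for z in(.127,.135)])
for s in(.046,.053):
  for w in(0,):
    c=P-s*M[:,0]+w*M[:,2]
    for e in(-.02,.02): print(s,"face",e,"rows",[proj(W,c-e*M[:,0]+k*M[:,2]).round(1).tolist() for k in(-.03,.03,-.017,.017)])
m=W["pixels"].max(2)<75;col=m[150:400,280];d=np.flatnonzero(np.diff(col.astype(int)));print(d+150)
E
```

```text
278.85559463500977 89.62905502319336 (48.117164611816406, 52.997318267822266) thread ring ->  [ 0.49124658 -0.114302    0.127     ]
[152, 143, 142, 140, 141, 142, 141, 109, 65, 74, 80, 89, 160, 159, 160, 157, 153, 151, 150, 151, 151, 151, 153, 154, 158, 160, 158, 159, 161, 162, 162, 160, 156, 156, 156, 153, 156, 157, 160, 160, 144, 87, 83, 74, 73, 137, 134, 133, 133, 133, 125, 142, 142, 141, 141, 143, 144]
[137, 135, 126, 121, 128, 139, 137, 137, 139, 121, 82, 82, 87, 124, 156, 153, 153, 154, 153, 154, 154, 154, 156, 156, 157, 157, 159, 158, 160, 160, 160, 159, 159, 158, 159, 158, 159, 158, 159, 159, 160, 160, 161, 155, 124, 80, 79, 76, 68, 101, 135, 133, 132, 131, 132, 132, 134, 143]
expected [[279.3, 94.3], [279.3, 93.5]]
0.046 face -0.02 rows [[271.9, 205.1], [272.8, 314.8], [272.1, 230.8], [272.6, 292.9]]
0.046 face 0.02 rows [[270.0, 233.4], [271.4, 370.8], [270.3, 266.4], [271.2, 344.0]]
0.053 face -0.02 rows [[271.6, 209.0], [272.6, 322.7], [271.9, 235.8], [272.4, 300.1]]
0.053 face 0.02 rows [[269.5, 240.4], [271.1, 384.1], [269.9, 275.1], [270.8, 356.2]]
[207 257 294 359 370]
```

```bash
python3 - <<'E'
from h import *
from cell import manip
for i in range(3): W=manip.get_image("wrist")
o0=manip.observe();W=manip.get_image("wrist");o=manip.observe();pickle.dump((W,o),open("s7.pkl","wb"))
print(o0["eef_pos"],o["eef_pos"],o["time"])
p=W["pixels"][45:130,230:330];hsv=cv2.cvtColor(p,cv2.COLOR_BGR2HSV)
m=((hsv[...,1]<60)&(hsv[...,2]<215)).astype(np.uint8);k=max(cv2.findContours(m,0,1)[0],key=cv2.contourArea)
e=cv2.fitEllipse(k);q=(e[0][0]+230,e[0][1]+45);print("ring",q,e[1],onz(W,q,.127))
d=(cv2.erode(((hsv[...,1]<60)&(p.max(2)>140)&(p.max(2)<200)).astype(np.uint8),np.ones((3,3))));n,l,s,c=cv2.connectedComponentsWithStats(d)
i=1+np.argmax(s[1:,4]);q=c[i]+[230,45];print("disc",q,s[i],onz(W,q,.135))
T=pickle.load(open("ims0.pkl","rb"))["top"];print(tri(W,q,T,(345.2,221.7)))
M=R.from_rotvec(o0["eef_rot"]).as_matrix();P=o0["eef_pos"]
for s_ in(.046,.05,.054):
    c=P-s_*M[:,0]
    for f in(-.02,.02): print(s_,f,[proj(W,c-f*M[:,0]+k*M[:,2]).round(1).tolist() for k in(-.03,.03,-.017,.017)])
mm=W["pixels"].max(2)<75
for x in(272,278,284):print(np.flatnonzero(np.diff(mm[150:400,x].astype(int)))+150)
for y in(225,278):print(y,np.flatnonzero(np.diff(mm[y].astype(int))))
E
```

```text
[ 0.41568479 -0.15713408  0.16995459] [ 0.41573604 -0.15739312  0.17009256] 14.95
ring (281.4059600830078, 92.76749801635742) (48.071502685546875, 52.73694610595703) [ 0.49129179 -0.11418454  0.127     ]
disc [281.50623886  91.84313725] [ 39  33  26  28 561] [ 0.49126602 -0.11418475  0.135     ]
(array([ 0.48930315, -0.11517541,  0.14557855]), np.float64(0.0028669886537529853))
0.046 -0.02 [[275.1, 208.4], [275.2, 317.6], [275.1, 234.0], [275.2, 295.7]]
0.046 0.02 [[274.2, 237.7], [274.4, 374.2], [274.2, 270.5], [274.4, 347.6]]
0.05 -0.02 [[275.0, 210.7], [275.1, 322.1], [275.0, 236.8], [275.1, 299.8]]
0.05 0.02 [[274.1, 241.7], [274.3, 381.7], [274.1, 275.4], [274.3, 354.5]]
0.054 -0.02 [[274.9, 213.1], [275.0, 326.8], [275.0, 239.8], [275.0, 304.1]]
0.054 0.02 [[273.9, 246.0], [274.2, 389.7], [274.0, 280.7], [274.1, 361.8]]
[207 257 294 359 370]
[207 257 294 359 370]
[207 257 294 359 370]
225 [234 320]
278 [174 244 309 380]
```

Call:
apply_moves:
  deltas: "0 0 0 0 0.005 -0.2 0.5;0 0 0 0 0.01 -0.4 0.5;0 0 0 0 0.012 -0.583 0.5;0 0 0 0 0.012 -0.583 0.5;0 0 0 0.15 0.012 -0.583 0.5;0 0 0 0.3 0.012 -0.583 0.5;0 0 0 0.3 0.012 -0.583 0.5;0 0 0 0.3 0.012 -0.583 0.5"
  force: 60

```text
time: 15.75
eef_pos: [0.4906, -0.1141, 0.1255]
eef_rot: [1.908, 0.542, -1.909]
force: [0.3, -0.2, -2.3]
finger_gap: 0.0589
```

```bash
python3 - <<'E'
from h import *
from cell import manip
o=manip.observe();S=manip.get_image("scene");W=manip.get_image("wrist");print(o["eef_pos"],o["force"],o["qpos"].round(2),o["time"]);delta((.4913,-.1133,.125),-58.5)
u,v=proj(S,[.491,-.114,.14]).astype(int);c=cv2.resize(S["pixels"][v-40:v+40,u-40:u+40],(400,400),interpolation=cv2.INTER_CUBIC)
cv2.imwrite("pics/c7.png",np.hstack([c,cv2.resize(W["pixels"][150:420,140:420],(400,386))[:,:].copy() if 0 else cv2.resize(W["pixels"][180:380,180:380],(400,400))]))
E
```

```text
[ 0.49059965 -0.11408842  0.1255186 ] [ 0.25374796 -0.16752911 -2.30129428] [-0.47  0.35  0.84  1.77 -0.28  1.15 -0.55] 15.75
delta [ 0.0006 -0.0003 -0.0002] [ 0.011  -0.0094 -0.0013] q [-0.47  0.35  0.84  1.77 -0.28  1.15 -0.55] t 15.85 gap 0.0588
```

View pics/c7.png

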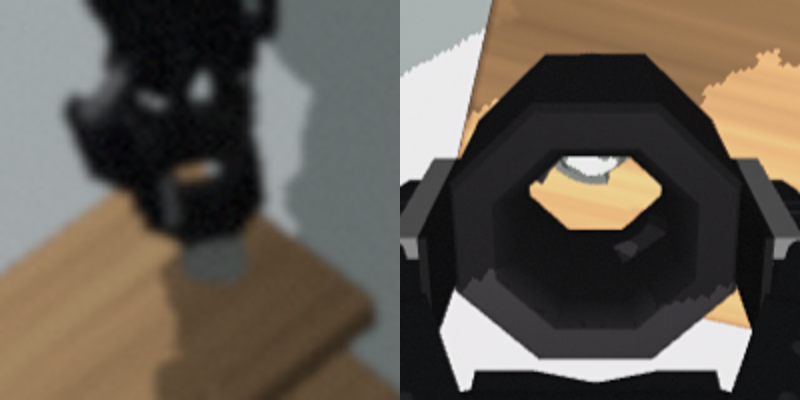

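```bash
python3 - <<'E'
from h import *
from cell import manip
W=manip.get_image("wrist");o=manip.observe();P=o["eef_pos"];M=R.from_rotvec(o["eef_rot"]).as_matrix();print(P)
f=lambda k,z,l=0:proj(W,[*(P+k*M[:,2]+l*M[:,1])[:2],z]).round(1).tolist()
print("screw disc near edge w0",f(.012,.135),"ring",f(.016,.127),"per mm",np.array(f(.013,.135))-f(.012,.135))
z0=P[2]+.038
for k in(.013,.015,.017):print("hole bottom near",k,f(k,z0-.02),"top far",f(-k,z0+.02),"top near outer",f(.03,z0+.02),"bot far outer",f(-.03,z0-.02))
px=W["pixels"];print(px[240:300,278].max(1).tolist());print(np.flatnonzero(np.diff((px[150:400,278].max(1)<75).astype(int)))+150)
for y in(264,267,270):print(y,px[y,235:325].max(1).tolist())
E
```

```text
[ 0.49199311 -0.11461405  0.1267673 ]
screw disc near edge w0 [275.6, 271.5] ring [275.6, 271.6] per mm [0.  1.6]
hole bottom near 0.013 [275.5, 281.3] top far [274.9, 270.3] top near outer [275.0, 360.3] bot far outer [275.4, 204.0]
hole bottom near 0.015 [275.5, 284.6] top far [274.9, 265.7] top near outer [275.0, 360.3] bot far outer [275.4, 204.0]
hole bottom near 0.017 [275.5, 288.0] top far [274.9, 261.1] top near outer [275.0, 360.3] bot far outer [275.4, 204.0]
[41, 41, 41, 40, 39, 42, 39, 40, 40, 39, 41, 40, 40, 39, 33, 23, 20, 7, 173, 244, 238, 236, 235, 234, 234, 235, 238, 213, 127, 132, 133, 130, 191, 238, 235, 235, 235, 234, 235, 235, 235, 234, 234, 233, 233, 233, 232, 232, 233, 235, 234, 235, 236, 241, 205, 10, 18, 18, 19, 19]
[206 257 294 358 370]
264 [39, 38, 38, 40, 36, 38, 38, 37, 39, 36, 31, 25, 24, 24, 24, 22, 22, 20, 26, 41, 113, 209, 208, 142, 136, 138, 127, 110, 96, 123, 125, 139, 217, 215, 239, 238, 236, 234, 235, 235, 235, 235, 235, 234, 234, 235, 235, 237, 238, 217, 170, 178, 202, 240, 238, 236, 235, 235, 235, 234, 234, 234, 234, 236, 238, 216, 122, 38, 14, 
[... 219 characters left out ...]
 136, 137, 136, 122, 119, 133, 137, 217, 209, 222, 221, 206, 211, 213, 211, 178, 102, 75, 93, 238, 239, 235, 235, 235, 235, 235, 235, 235, 235, 234, 235, 235, 235, 235, 235, 235, 236, 239, 244, 177, 37, 13, 19, 22, 23, 21, 26, 25, 32, 38, 38, 38, 40, 39, 41, 39, 41, 38, 38, 39]
270 [37, 37, 39, 33, 29, 25, 25, 24, 22, 22, 20, 22, 95, 140, 66, 44, 62, 211, 242, 236, 235, 235, 235, 234, 234, 235, 235, 236, 238, 239, 229, 202, 172, 156, 156, 131, 132, 132, 132, 134, 133, 128, 134, 133, 132, 134, 132, 111, 150, 243, 236, 235, 235, 235, 235, 235, 235, 235, 235, 235, 235, 235, 234, 235, 235, 235, 234, 235, 235, 236, 238, 242, 195, 81, 14, 18, 21, 20, 23, 24, 25, 31, 35, 40, 39, 39, 38, 39, 40, 39]
```

The screw shows through the hole, aligned within about 1 mm. Descending.

Call:
apply_moves:
  deltas: "0 0 0 0.05 0 0 0.5;0 0 0 0.1 0 0 0.5;0 0 0 0.15 0 0 0.5;0 0 0 0.2 0 0 0.5;0 0 0 0.2 0 0 0.5;0 0 0 0.2 0 0 0.5"

```text
time: 16.5
eef_pos: [0.4908, -0.114, 0.0951]
eef_rot: [1.908, 0.542, -1.909]
force: [0.1, 1.3, -2.0]
finger_gap: 0.0588
```

Call:
apply_moves:
  deltas: "0 0 0 0.02 0 0 0.5;0 0 0 0.04 0 0 0.5;0 0 0 0.04 0 0 0.5;0 0 0 0.04 0 0 0.5"

```text
time: 16.9
eef_pos: [0.4908, -0.114, 0.0892]
eef_rot: [1.908, 0.542, -1.909]
force: [0.1, 0.5, -2.8]
finger_gap: 0.0582
```

Call:
apply_moves:
  deltas: "0 0 0 0.015 0 0 0.5;0 0 0 0.03 0 0 0.5;0 0 0 0.03 0 0 0.5;0 0 0 0.03 0 0 0.5"

```text
time: 17.3
eef_pos: [0.4909, -0.1141, 0.0846]
eef_rot: [1.908, 0.542, -1.909]
force: [0.3, 2.4, -4.1]
finger_gap: 0.0584
```

Call:
apply_moves:
  deltas: "0 0 0 0.015 0 0 0.5;0 0 0 0.03 0 0 0.5;0 0 0 0.03 0 0 0.5;0 0 0 0.03 0 0 0.5"

```text
time: 17.7
eef_pos: [0.4916, -0.1141, 0.0827]
eef_rot: [1.911, 0.543, -1.907]
force: [-3.5, 3.5, 13.3]
finger_gap: 0.0585
```

Contact: the nut is resting on the thread with its centre near 121 mm. Now turning backward with the height following.

Call:
apply_moves:
  deltas: "-0.02 0 0 -0.012 0 0 0.5;-0.04 0 0 -0.015 0 0 0.5;-0.06 0 0 -0.018 0 0 0.5;-0.08 0 0 -0.021 0 0 0.5;-0.1 0 0 -0.024 0 0 0.5;-0.12 0 0 -0.027 0 0 0.5;-0.14 0 0 -0.03 0 0 0.5;-0.14 0 0 -0.03 0 0 0.5"

```text
time: 18.5
eef_pos: [0.4909, -0.1132, 0.0856]
eef_rot: [1.311, 1.143, -1.309]
force: [-3.7, 3.9, 6.0]
finger_gap: 0.0587
```

```bash
python3 -c "
from cell import manip
o=manip.observe();print(o['eef_pos'],o['force'],o['torque'],o['qpos'].round(2),o['finger_gap'])"
```

```text
[ 0.49090177 -0.11322978  0.0856298 ] [-3.70801752  3.916629    6.02145634] [0.91489666 0.71388847 0.00701606] [-0.29  0.35  0.62  1.82 -0.23  1.05  0.28] 0.05871164924021714
```

Call:
apply_moves:
  deltas: "-0.02 0 0 -0.003 0 0 0.5;-0.04 0 0 -0.006 0 0 0.5;-0.06 0 0 -0.008 0 0 0.5;-0.08 0 0 -0.011 0 0 0.5;-0.1 0 0 -0.014 0 0 0.5;-0.12 0 0 -0.016 0 0 0.5;-0.14 0 0 -0.019 0 0 0.5;-0.16 0 0 -0.022 0 0 0.5;-0.18 0 0 -0.024 0 0 0.5;-0.18 0 0 -0.024 0 0 0.5"

```text
time: 19.5
eef_pos: [0.4899, -0.1133, 0.0892]
eef_rot: [0.455, 1.526, -0.452]
force: [-5.0, 4.8, 8.0]
finger_gap: 0.0585
```

Call:
apply_moves:
  deltas: "-0.01 0 0 -0.001 0 0 0.5;-0.02 0 0 -0.002 0 0 0.5;-0.03 0 0 -0.003 0 0 0.5;-0.04 0 0 -0.005 0 0 0.5;-0.05 0 0 -0.006 0 0 0.5;-0.06 0 0 -0.007 0 0 0.5;-0.07 0 0 -0.008 0 0 0.5;-0.07 0 0 -0.008 0 0 0.5"

```text
time: 20.3
eef_pos: [0.4896, -0.1134, 0.0905]
eef_rot: [0.112, 1.571, -0.109]
force: [-5.2, 4.1, 9.2]
finger_gap: 0.0584
```

```bash
python3 -c "
from cell import manip
o=manip.observe();print(o['eef_pos'],o['force'],o['torque'],o['qpos'].round(2),o['finger_gap'])"
```

```text
[ 0.4895653  -0.1134413   0.09051895] [-5.21790485  4.11090475  9.22668461] [ 0.89116854  1.31085268 -0.0375425 ] [-0.06  0.31  0.32  1.8  -0.11  1.05  1.73] 0.05843815430158037
```

Call:
apply_moves:
  deltas: "-0.01 0 0 -0.001 0.005 -0.007 0.5;-0.02 0 0 -0.002 0.005 -0.007 0.5;-0.03 0 0 -0.003 0.005 -0.007 0.5;-0.04 0 0 -0.004 0.005 -0.007 0.5;-0.05 0 0 -0.004 0.005 -0.007 0.5;-0.05 0 0 -0.004 0.005 -0.007 0.5"

```text
time: 20.9
eef_pos: [0.4895, -0.1137, 0.0914]
eef_rot: [-0.136, 1.567, 0.137]
force: [-4.6, 2.4, 8.0]
finger_gap: 0.0587
```

Call:
apply_moves:
  deltas: "-0.01 0 0 0 0 0 0.5;-0.02 0 0 0 0 0 0.5;-0.03 0 0 0 0 0 0.5;-0.04 0 0 0 0 0 0.5;-0.05 0 0 0 0 0 0.5;-0.05 0 0 0 0 0 0.5"

```text
time: 21.5
eef_pos: [0.4892, -0.1143, 0.09]
eef_rot: [-0.382, 1.538, 0.382]
force: [-2.5, 1.0, 0.4]
finger_gap: 0.0583
```

It's over the lip: the vertical force vanished at a TCP height of 91 mm. I'll lower into the thread without turning.

Call:
apply_moves:
  deltas: "0 0 0 0.01 0 0 0.5;0 0 0 0.02 0 0 0.5;0 0 0 0.03 0 0 0.5;0 0 0 0.04 0 0 0.5;0 0 0 0.05 0 0 0.5;0 0 0 0.05 0 0 0.5;0 0 0 0.05 0 0 0.5"

```text
time: 22.2
eef_pos: [0.4898, -0.1144, 0.0828]
eef_rot: [-0.384, 1.537, 0.382]
force: [-3.6, -1.0, 3.2]
finger_gap: 0.0583
```

```bash
python3 -c "
from cell import manip
o=manip.observe();print(o['eef_pos'],o['force'],o['torque'],o['qpos'].round(2),o['finger_gap'])"
```

```text
[ 0.48975718 -0.11443755  0.08278264] [-3.564516   -0.96034759  3.15014656] [-0.32310863  0.74590824 -0.01684944] [ 0.03  0.31  0.2   1.81 -0.07  1.02  2.32] 0.058271215286508034
```

Call:
apply_moves:
  deltas: "0.02 0 0 0.003 0 0 0.5;0.04 0 0 0.005 0 0 0.5;0.06 0 0 0.008 0 0 0.5;0.08 0 0 0.011 0 0 0.5;0.1 0 0 0.013 0 0 0.5;0.12 0 0 0.016 0 0 0.5;0.14 0 0 0.019 0 0 0.5;0.16 0 0 0.022 0 0 0.5;0.18 0 0 0.024 0 0 0.5;0.18 0 0 0.024 0 0 0.5"

```text
time: 23.2
eef_pos: [0.4895, -0.1137, 0.0791]
eef_rot: [0.501, 1.513, -0.503]
force: [-4.7, 1.0, 3.6]
finger_gap: 0.0584
```

```bash
python3 -c "
from cell import manip
o=manip.observe();print(o['eef_pos'],o['force'],o['torque'],o['qpos'].round(2),o['finger_gap'])"
```

```text
[ 0.48945859 -0.1136526   0.07911597] [-4.68800522  1.00193258  3.63722217] [0.00832889 0.98519366 0.02572144] [-0.14  0.33  0.41  1.82 -0.15  1.02  1.27] 0.058414692197059595
```

Call:
apply_moves:
  deltas: "0.02 0 0 0.003 0 0 0.5;0.04 0 0 0.005 0 0 0.5;0.06 0 0 0.008 0 0 0.5;0.08 0 0 0.011 0 0 0.5;0.1 0 0 0.013 0 0 0.5;0.12 0 0 0.016 0 0 0.5;0.14 0 0 0.019 0 0 0.5;0.14 0 0 0.019 0 0 0.5"

```text
time: 24.0
eef_pos: [0.4906, -0.1131, 0.0763]
eef_rot: [1.17, 1.233, -1.17]
force: [-1.9, 0.6, 1.8]
finger_gap: 0.0588
```

```bash
python3 -c "
from cell import manip
o=manip.observe();print(o['eef_pos'],o['force'],o['torque'],o['qpos'].round(2),o['finger_gap'])"
```

```text
[ 0.49055173 -0.11307117  0.07631476] [-1.89594263  0.62279452  1.81958301] [ 0.13107109  0.50122773 -0.0508145 ] [-0.27  0.36  0.59  1.83 -0.23  1.02  0.46] 0.05878617394882109
```

Call:
apply_moves:
  deltas: "0.015 0 0 0.001 0 0 0.5;0.03 0 0 0.002 0 0 0.5;0.045 0 0 0.002 0 0 0.5;0.06 0 0 0.003 0 0 0.5;0.075 0 0 0.003 0 0 0.5;0.075 0 0 0.003 0 0 0.5"

```text
time: 24.6
eef_pos: [0.4909, -0.1134, 0.0761]
eef_rot: [1.51, 0.981, -1.508]
force: [-1.8, 0.5, 3.0]
finger_gap: 0.0582
```

```bash
python3 -c "
from cell import manip
o=manip.observe();print(o['eef_pos'],o['force'],o['torque'],o['qpos'].round(2),o['finger_gap'])"
```

```text
[ 0.49091825 -0.11339445  0.07608981] [-1.8344575   0.49562012  3.01996349] [0.1166066  0.38162536 0.04581926] [-0.35  0.37  0.69  1.83 -0.27  1.03  0.03] 0.05816568764581855
```

Force is up and the descent has stopped, so it's on the board. Continuing in small turns while watching the torque.

Call:
apply_moves:
  deltas: "0.01 0 0 0 0 0 0.5;0.02 0 0 0 0 0 0.5;0.03 0 0 0 0 0 0.5;0.03 0 0 0 0 0 0.5"

```text
time: 25.0
eef_pos: [0.4909, -0.1136, 0.0761]
eef_rot: [1.64, 0.858, -1.638]
force: [-0.0, -0.2, 1.1]
finger_gap: 0.0583
```

```bash
python3 -c "
from cell import manip
o=manip.observe();print(o['eef_pos'],o['force'],o['torque'],o['qpos'].round(2),o['finger_gap'])"
```

```text
[ 0.49094964 -0.11360736  0.07605082] [-0.01174106 -0.18511848  1.10260947] [ 0.07264089  0.1950941  -0.05538909] [-0.38  0.38  0.73  1.83 -0.29  1.03 -0.14] 0.0583464641720356
```

Call:
apply_moves:
  deltas: "0.01 0 0 0.003 0 0 0.5;0.02 0 0 0.004 0 0 0.5;0.03 0 0 0.005 0 0 0.5;0.04 0 0 0.006 0 0 0.5;0.05 0 0 0.007 0 0 0.5;0.05 0 0 0.007 0 0 0.5"

```text
time: 25.6
eef_pos: [0.4911, -0.1136, 0.0752]
eef_rot: [1.848, 0.622, -1.845]
force: [-1.0, -1.1, 2.9]
finger_gap: 0.0585
```

```bash
python3 -c "
from cell import manip
o=manip.observe();print(o['eef_pos'],o['force'],o['torque'],o['qpos'].round(2),o['finger_gap'])"
```

```text
[ 0.49109352 -0.11361608  0.07518381] [-1.04210229 -1.09411573  2.86385219] [ 0.03350164  0.10295512 -0.22970287] [-0.43  0.4   0.8   1.84 -0.33  1.04 -0.41] 0.05851756045904124
```

Call:
apply_moves:
  deltas: "0.01 0 0 0.001 0 0 0.5;0.02 0 0 0.002 0 0 0.5;0.02 0 0 0.002 0 0 0.5"

```text
time: 25.9
eef_pos: [0.4911, -0.1136, 0.0748]
eef_rot: [1.927, 0.516, -1.924]
force: [0.9, -0.5, 2.2]
finger_gap: 0.0585
```

```bash
cat > st.py <<'E'
from cell import manip
from scipy.spatial.transform import Rotation as R
import numpy as np
o=manip.observe();M=R.from_rotvec(o['eef_rot']).as_matrix()
print(o['eef_pos'].round(4),o['force'].round(2),o['torque'].round(3),o['qpos'].round(2),'jt7',o['joint_torque'][4:].round(3),'yaw',np.degrees(np.arctan2(M[1,1],M[0,1])).round(1),o['time'],o['finger_gap'])
E
python3 st.py
```

```text
[ 0.4911 -0.1136  0.0748] [ 0.91 -0.46  2.23] [ 0.011  0.011 -0.239] [-0.45  0.41  0.83  1.84 -0.35  1.04 -0.53] jt7 [0.143 0.111 0.126] yaw -59.9 25.9 0.05846493703532169
```

Call:
apply_moves:
  deltas: "0.01 0 0 0.001 0 0 0.5;0.02 0 0 0.003 0 0 0.5;0.02 0 0 0.003 0 0 0.5"

```text
time: 26.2
eef_pos: [0.4912, -0.1136, 0.0745]
eef_rot: [2.004, 0.404, -2.0]
force: [0.3, -0.2, 3.1]
finger_gap: 0.0585
```

```bash
python3 st.py
```

```text
[ 0.4912 -0.1136  0.0745] [ 0.35 -0.24  3.05] [-0.105 -0.141 -0.112] [-0.47  0.42  0.86  1.84 -0.37  1.05 -0.63] jt7 [ 0.083  0.276 -0.028] yaw -67.1 26.2 0.05853973854217768
```

Call:
apply_moves:
  deltas: "0.01 0 0 0.001 0 0 0.5;0.02 0 0 0.003 0 0 0.5;0.03 0 0 0.004 0 0 0.5;0.03 0 0 0.004 0 0 0.5"

```text
time: 26.6
eef_pos: [0.4913, -0.1137, 0.074]
eef_rot: [2.112, 0.222, -2.107]
force: [1.9, -1.2, 3.2]
finger_gap: 0.0584
```

```bash
python3 st.py
```

```text
[ 0.4913 -0.1137  0.074 ] [ 1.89 -1.18  3.18] [-0.201 -0.282  0.14 ] [-0.5   0.44  0.91  1.84 -0.39  1.05 -0.8 ] jt7 [-0.048  0.508 -0.264] yaw -77.9 26.6 0.0583587864089966
```

Call:
apply_moves:
  deltas: "0.01 0 0 0.001 0 0 0.5;0.02 0 0 0.003 0 0 0.5;0.02 0 0 0.003 0 0 0.5"

```text
time: 26.9
eef_pos: [0.4914, -0.1138, 0.0736]
eef_rot: [2.18, 0.091, -2.175]
force: [1.8, -1.7, 3.3]
finger_gap: 0.0584
```

```bash
python3 st.py
```

```text
[ 0.4914 -0.1138  0.0736] [ 1.79 -1.68  3.32] [-0.216 -0.367  0.348] [-0.52  0.45  0.94  1.84 -0.41  1.06 -0.91] jt7 [-0.138  0.687 -0.404] yaw -85.1 26.9 0.058376267839457534
```

Call:
apply_moves:
  deltas: "0.004 0 0 0.001 0 0 0.5;0.008 0 0 0.001 0 0 0.5;0.008 0 0 0.001 0 0 0.5"

```text
time: 27.2
eef_pos: [0.4913, -0.1139, 0.0735]
eef_rot: [2.207, 0.035, -2.201]
force: [3.2, -1.7, 5.4]
finger_gap: 0.0587
```

```bash
python3 st.py
```

```text
[ 0.4913 -0.1139  0.0735] [ 3.24 -1.73  5.4 ] [-0.442 -0.605  1.054] [-0.52  0.45  0.95  1.84 -0.42  1.06 -0.95] jt7 [-0.549  1.213 -1.144] yaw -88.1 27.2 0.05867341140089905
```

Call:
apply_moves:
  deltas: "0 0 0 0 0 0 0.5"

```text
time: 27.3
eef_pos: [0.4913, -0.1138, 0.0735]
eef_rot: [2.207, 0.035, -2.201]
force: [3.0, -2.1, 5.1]
finger_gap: 0.0586
```

```bash
python3 st.py
```

```text
[ 0.4913 -0.1138  0.0735] [ 2.99 -2.07  5.09] [-0.423 -0.608  1.099] [-0.52  0.45  0.95  1.84 -0.42  1.06 -0.95] jt7 [-0.565  1.221 -1.132] yaw -88.1 27.3 0.05857241163495774
```

Torque is now about 1.1 N m, partly grip wind-up, and the sink is about 2.5 mm, or roughly 50 N. That's enough, so I'll ease the twist, open and lift.

Call:
apply_moves:
  deltas: "-0.004 0 0 0 0 0 0.5;-0.004 0 0 0 0 0 0.3;-0.004 0 0 0 0 0 0;-0.004 0 0 0 0 0 0;-0.004 0 0 0 0 0 0;-0.004 0 0 0 0 0 0;-0.004 0 0 -0.05 0 0 0;-0.004 0 0 -0.15 0 0 0;-0.004 0 0 -0.35 0 0 0;-0.004 0 0 -0.6 0 0 0;-0.004 0 0 -0.6 0 0 0;-0.004 0 0 -0.6 0 0 0"

```text
time: 28.5
eef_pos: [0.4907, -0.1135, 0.164]
eef_rot: [2.195, 0.063, -2.19]
force: [-0.3, 0.1, -0.5]
finger_gap: 0.0855
```

```bash
python3 st.py; python3 - <<'E'
from h import *
from cell import manip
S=manip.get_image("scene");W=manip.get_image("wrist");T=manip.get_image("top");pickle.dump((S,W,T),open("s9.pkl","wb"))
u,v=proj(S,[.491,-.114,.12]).astype(int);c=cv2.resize(S["pixels"][v-50:v+50,u-60:u+40],(400,400),interpolation=cv2.INTER_CUBIC)
cv2.imwrite("pics/c9.png",np.hstack([c,cv2.resize(W["pixels"][:,:420],(400,400))]));print(proj(W,[.491,-.114,.115]))
E
```

```text
[ 0.4907 -0.1135  0.164 ] [-0.25  0.14 -0.45] [-0.005  0.06   0.004] [-0.59  0.35  1.01  1.72 -0.31  1.25 -1.02] jt7 [ 0.049 -0.069 -0.009] yaw -86.7 28.5 0.08548559201294018
[278.14594573 220.25098177]
```

View pics/c9.png

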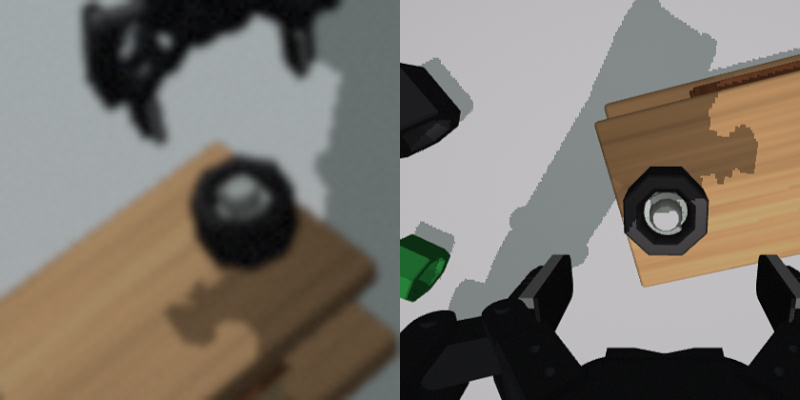

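The last picture shows the nut square on the bare screw and flat on the board, with the open gripper clear above it. Handing in.

```bash
python3 -c "
from cell import manip
print(manip.hand_in())"
```

```text
the job is handed in; nothing more can be done
None
```

The nut is on the bare screw, run down tight onto the board and released. I handed the job in at about 28.6 s; no verdict is reported.

**What I did**
- I picked the smaller black nut off its edge, tilted it 54° and let it fall flat, then took it again across flats and set it over the screw.
- Turning backward, it climbed steadily, about 3.2 mm per rad, to about 129 mm. There the upward force vanished, and it dropped about 9 mm into the thread.
- Turning forward, I ran it down with the height following the thread, tightened it, eased the twist slightly, opened the gripper and lifted clear.

**What the last checks showed**
- **Final state:** the last picture shows the nut square on the screw and flat on the board, with the gripper open and clear. The tool force was near zero.
- **Tightness:** the centre came to about 111.5 mm, reckoned from the arm's position. That is about 2.5 mm of sink, or roughly 50 N on the board, inside the 25 to 60 N range. I did not measure that force directly or grip the nut again to test it.

**What disagreed or stayed unsure**
- **Torque:** the last small turn raised the wrist torque from 0.35 to about 1.1 N m, above the 0.3 to 0.6 N m hand-tight range. I put this down to sticking and twist in the grip, because the sink was moderate.
- **First grasp:** it closed on air above the nut because the fingertips sit farther behind the reported TCP than I assumed. I corrected this by feeling downward.
- **Bystanders:** I did not measure the weights, beaker and folder again at the end. The only unexpected contact was that first grasp on the nut.

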